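Walk the power unit round to its stop rail

ROBOT

A 6-joint arm with a two-finger parallel gripper is mounted at the origin on the work surface. World frame = base frame: x ahead of the robot, y to its left, z up, the work surface at z = 0. Lengths are in m, angles in rad, forces in N, time in s.
With the tool pointing down it reaches from about 0.375 to 0.9 m from the base axis. Payload 3.1 kg.
Tool frame: the origin (TCP) lies on the centre line of the jaws, within the pads' length; the fingertips stand 11 mm ahead of it and the grasp point (between the pads) lies 8 mm behind it; x points along the fingers, y is the direction in which the jaws open and shut, and the axes are right-handed (so a half turn about x gives the same grasp; the last joint's range is limited). The gripper opens to 87 mm and grips with 3 to 60 N. Pads are 19 mm wide; open, the fingers measure 117 mm over their backs; the gripper's body (75 mm by 190 mm) begins 51 mm behind the grasp point.
Start: joints at [-1.306, 0.527, 1.433, -0, 1.181, -0.178], TCP at [0.268, -0.564, 0.234] pointing down, gripper open.
Joint ranges: [-3.08, 3.08], [-0.75, 2.2], [0.22, 2.44], [-1.43, 4.57], [0, 2.65], [-2.85, 2.85]. Speed limits (rad/s): [2.79, 2.79, 3.14, 3.14, 3.14, 3.14].

INTERFACE

Orientations are given as a unit quaternion [x, y, z, w].
In Python, from rig import robot, camera, camera_info gives the robot as it stands.
- The arm moves only by the shell command python3 -m inch 'ROWS' [FORCE]. ROWS is JSON, a list that holds one entry, the list of rows, each a list of 5 numbers: the shift along the tool's x, y, z in cm, then the turn about the tool's x in rad, then the opening, from 0 (shut) to 1 (fully open). A call has 1 to 8 rows; each row shifts and turns the pose as measured when the row begins, along the tool's axes as they then stand; what a row does not reach is not made up. A row lasts 1/12 s, in which the tool goes at most 41.7 mm and 7.16 degrees, less where a joint would pass 70% of its speed; a pose out of reach is approached as far as the arm can. A call with a gripper value outside its range is refused whole. The fingers move at their own pace and stop on an object; FORCE is the grip in N (left out, the last holds). Time passes only in rows, so rows that do not move let the fingers close. It gives the time, the measured TCP pose, the force and the opening at its end, in the units of the state.
- robot.get_obs(): the state, without advancing time (a new reading comes with each control period).
- camera(name): name is "side" or "top"; returns the picture (384x512x3 uint8, red, green, blue); there is no depth.
- camera_info(name): a dict with "camera_matrix" (3x3 intrinsics, pixels), "dist" ([k1, k2, p1, p2, k3] as OpenCV has them; the pictures are not rectified), "rvec" (rotation vector, rad) and "tvec" (3), from world to camera coordinates, as OpenCV has them. Camera axes: x right, y down, z forward; pixel columns grow to the right and rows downward; lengths in m; the calibration is good to about 2 mm. A picture is of the moment at which its call begins. camera_info takes no time and is no camera call.
- robot.hand_in(): hands the job in, once; it reports no verdict.
The state is a dict: "time": time; "q": joint angles; "joint_velocities": joint speeds; "joint_torque": joint torques, N m; "position": TCP position; "tool_rot": TCP orientation; "ft_force": force on the tool from outside, world axes, zero at the start; "moment": the same for the moment, N m; "grip_width": finger opening in m.
Only numpy, scipy, OpenCV 4.12 (cv2) and the standard library are available. Lean on these libraries where they do the work, as an engineer would, in place of code of your own. Each camera call takes 0.05 s, during which the arm holds its last target. There are 200 camera calls.

TASK

The heavy blue-grey power unit stands askew on the instrument table. Walk it round by pushing its corners in turn until its black-banded back faces the aluminium stop rail squarely, while it is still clear of the rail; then push it up until its back is flush against the rail, with the whole unit between the two yellow marks, and leave it standing there. Only push it along the table, never lift or tip it or run it askew into the rail, and leave the bottle, the tin and the cup where they stand.

Things in the scene. Friction and masses are not known exactly. Their poses are not given: they have to be found in the camera images.
- unit: Heavy blue-grey metal box (1.3 to 1.9 kg, up to 15 N to slide), 150 mm long (its x), 95 deep (y), 55 high, loose on the table. Origin: centre of its underside. Back: the long face at -y, with a black rubber sheet and a black 14 mm band on top along that edge. Front (+y): white, green switch, two black discs. When done, its axes point the same way as the rail's.
- back_left (a point): Point on the back face of the unit, 20 mm up: at x -70, y -47.5 mm in the unit's frame (5 mm in from the end of the face).
- back_right (a point): Point on the back face of the unit, 20 mm up: at x +70, y -47.5 mm in the unit's frame.
- rail: Fixed aluminium stop rail, 230 mm long (its x), 18 thick, 25 high, roughly along world x. Origin: on the table under the middle of its working face, which is the plane y = 0; the unit stands on its +y side, the metal fills y -18 to 0 mm. Two yellow marks, 6 mm wide, cross it at x -100 and +100 mm (194 mm clear between them).
- dropper: Bystander, loose: amber bottle with a white cap, 28 mm diameter, 62 mm high, behind the rail. Origin: centre of its underside.
- lens_tin: Bystander, loose: round brass tin, 52 mm diameter, 30 mm high, behind the rail. Origin: centre of its underside.
- swab_cup: Bystander, loose: white plastic cup, 56 mm across the rim, 60 mm high, on the unit's side of the rail. Origin: centre of its underside.
Things that resemble listed ones, but are neither listed nor needed, are in the scene too. Of the things shaped like the rail, the aluminium one is meant. There is more than one size of the unit; the one meant has the size given above.

How it is judged:
On the way:
1. the unit's back faces the rail squarely (within 10 degrees) while both ends of the back are still at least 5 mm clear of it (angle between the x axis of unit and the x axis of rail, either way round below 0.175 rad and y of each of back_left, back_right in the frame of rail above 0.005 m and x of back_left in the frame of rail below 0 m), for 0.2 s.
At the end, for the whole second after the job is handed in: Both ends of the unit's black back are within 5 mm of the rail's working face, the unit's middle is within 25 mm of the rail's middle (so it stands between the marks), flat on the table and at rest (y of back_left in the frame of rail between -0.004 and 0.005 m and y of back_right in the frame of rail between -0.004 and 0.005 m and x of unit in the frame of rail between -0.025 and 0.025 m and height (world z) of unit below 0.005 m and angle between unit's own z axis and vertical below 0.05 rad and linear speed of unit below 0.01 m/s and angular speed of unit below 0.05 rad/s); the robot touches nothing.
It fails at once if the unit is lifted (15 mm) or tipped (0.2 rad) (height (world z) of unit above 0.015 m or angle between unit's own z axis and vertical above 0.2 rad).
It fails at once if the unit bears on the rail (over 2 N) while more than 20 degrees out of square (contact force between unit and rail above 2 N and angle between the x axis of unit and the x axis of rail, either way round above 0.35 rad).
It fails at once if the bottle, tin or cup is moved by more than 20 mm or tipped over (distance of any of dropper, lens_tin, swab_cup from where it was at the start of the episode above 0.02 m or angle between any of dropper, lens_tin, swab_cup's own z axis and vertical above 0.5 rad).
It also fails if it takes over 67 s, if anything falls off the work surface, if the arm or the gripper's body presses on something with over 40 N, if the wrist force passes 120 N, or if a joint passes its speed limit or range.

## Working session

There is one attempt and no reset: what is moved stays moved. The work goes in short steps, Python scripts to look and compute and a shell command to move; the robot and the scene stay as the last step left them, time stands still between calls to the robot, and variables do not carry over. Pictures are saved under pics/ and viewed, about 8 in all and at most 12, crops included, and the job is handed in when it is done.

```bash
ls; mkdir -p pics; python3 - <<'E'
from rig import robot,camera,camera_info
import cv2
for n in("top","side"):
    cv2.imwrite(f"pics/{n}0.png",camera(n)[:,:,::-1])
    print(n,camera_info(n))
print(robot.get_obs())
E
```

```text
pics
top {'camera_matrix': array([[448.21310186,   0.        , 249.86022424],
       [  0.        , 448.21310186, 192.05519554],
       [  0.        ,   0.        ,   1.        ]]), 'dist': array([-0.17322259,  0.        ,  0.        ,  0.        ,  0.        ]), 'rvec': array([ 2.13779937, -2.182164  ,  0.10947034]), 'tvec': array([0.02518997, 0.5633617 , 0.90759478])}
side {'camera_matrix': array([[388.89989102,   0.        , 256.97711608],
       [  0.        , 388.89989102, 188.75520498],
       [  0.        ,   0.        ,   1.        ]]), 'dist': array([-0.13587441,  0.        ,  0.        ,  0.        ,  0.        ]), 'rvec': array([ 0.12121693, -2.86822115,  1.15214068]), 'tvec': array([0.57433248, 0.07678121, 0.80322865])}
{'time': 0.1, 'q': array([-1.30550797e+00,  5.28402366e-01,  1.43380174e+00, -3.68354309e-05,
        1.18137889e+00, -1.78498625e-01]), 'joint_velocities': array([ 0.00073197, -0.00187772, -0.00228079,  0.000818  ,  0.00120596,
       -0.0007366 ]), 'joint_torque': array([-5.23793369e-04, -4.40984094e+01, -1.77151108e+01,  6.36386708e-02,
        5.34227653e-02, -4.27892883e-05]), 'position': array([ 0.26819666, -0.5638115 ,  0.23264277]), 'tool_rot': array([-0.68972629, -0.15632526,  0.68981141, -0.15492025]), 'ft_force': array([ 0.6814665 , -0.03468551, -0.03293071]), 'moment': array([ 0.00327045,  0.0449436 , -0.0227562 ]), 'grip_width': 0.08701458836006641}
```

View pics/top0.png

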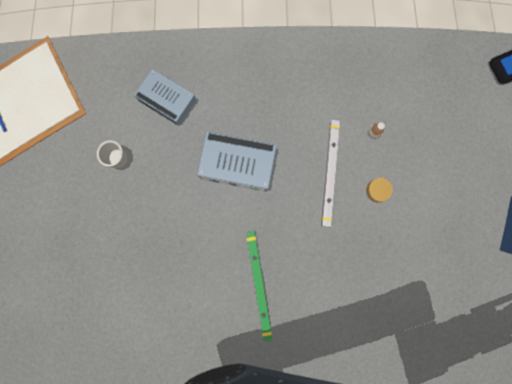

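View pics/side0.png

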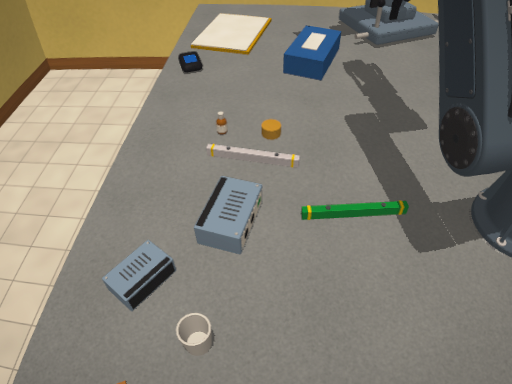

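Top view: the aluminium rail is at (331,173) (the green one at (259,285) is the decoy). There are two blue-grey units, at (237,161) and (166,96); the first is larger. The cup is at (110,153), the bottle at (377,129) and the tin at (380,190). I'll measure sizes by fitting boxes.

```bash
cat > h.py <<'E'
import numpy as np,cv2
from scipy.optimize import minimize
from rig import robot,camera,camera_info
CI={n:camera_info(n) for n in("top","side")}
def proj(n,P):
    c=CI[n];return cv2.projectPoints(np.float64(P).reshape(-1,3),c["rvec"],c["tvec"],c["camera_matrix"],c["dist"])[0].reshape(-1,2)
def ground(n,uv,h):
    c=CI[n];p=cv2.undistortPoints(np.float64(uv).reshape(-1,1,2),c["camera_matrix"],c["dist"]).reshape(-1,2)
    R=cv2.Rodrigues(c["rvec"])[0];C=-R.T@c["tvec"];d=np.c_[p,np.ones(len(p))]@R
    return (C+d*((h-C[2])/d[:,2])[:,None])[:,:2]
def box(p,L=.15,W=.095,H=.055,y0=None):
    x,y,t=p;c,s=np.cos(t),np.sin(t);y0=-W/2 if y0 is None else y0
    return np.array([[x+c*a-s*b,y+s*a+c*b,h] for a in(-L/2,L/2) for b in(y0,y0+W) for h in(0,H)])
def sil(n,p,kw,S=4):
    m=np.zeros((384*S,512*S),np.uint8);hull=cv2.convexHull(np.float32(proj(n,box(p,**kw))))
    cv2.fillConvexPoly(m,np.int32(np.round((hull+.5)*S*16-8)),255,shift=4)
    return cv2.resize(m,(512,384),interpolation=cv2.INTER_AREA)/255.
def fit(masks,p0,ig={},sc=(.02,.02,.15),**kw):
    "fit x,y,theta of a box to {cam:mask}; ig: pixels to ignore"
    p0=np.array(p0,float);sc=np.array(sc)
    def f(d):
        e=0
        for n,m in masks.items():
            w=~ig[n] if n in ig else 1
            e+=(np.abs(sil(n,p0+d*sc,kw)-m)*w).sum()
        return e
    r=minimize(f,np.zeros(3),method="Nelder-Mead",options=dict(initial_simplex=np.r_[np.zeros((1,3)),np.eye(3)],xatol=.005,fatol=.5))
    return p0+r.x*sc,r.fun
def near(n,p,r):
    u=proj(n,[[p[0],p[1],.03]])[0];yy,xx=np.mgrid[:384,:512];return np.hypot(xx-u[0],yy-u[1])<r
E
python3 - <<'E'
from h import *
t=camera("top");s=camera("side")
print("rail ends", ground("top",[[335,121],[327,225]],.025), "unit", ground("top",[[237,161]],.055),"small",ground("top",[[166,96]],.055))
print("cup",ground("top",[[110,153]],.06),ground("side",[[194,322]],.06),"bottle",ground("top",[[378,127]],.06),"tin",ground("top",[[380,190]],.03), ground("side",[[271,128]],.03))
for n,i,pts in(("top",t,[(237,170),(215,150),(225,138),(225,184),(166,88),(331,180),(300,90),(250,200)]),("side",s,[(240,190),(215,200),(220,230),(248,225),(260,155),(250,270)])):
    print(n,[(p,i[p[1],p[0]].tolist()) for p in pts])
c=np.hstack([cv2.resize(t[110:240,180:350],None,fx=2.3,fy=3),]);
cv2.imwrite("pics/c1.png",cv2.resize(t[60:240,120:350],None,fx=3,fy=3,interpolation=cv2.INTER_CUBIC)[:,:,::-1])
E
```

```text
rail ends [[ 0.71538968 -0.1738135 ]
 [ 0.49141494 -0.14697233]] unit [[0.62603674 0.03862186]] small [[0.77041023 0.18765398]]
cup [[0.64915014 0.30497727]] [[0.64951296 0.2944732 ]] bottle [[ 0.69209175 -0.25795801]] tin [[ 0.56245649 -0.26285801]] [[ 0.56302816 -0.252227  ]]
top [((237, 170), [164, 179, 190]), ((215, 150), [162, 176, 187]), ((225, 138), [65, 67, 68]), ((225, 184), [142, 143, 140]), ((166, 88), [145, 159, 170]), ((331, 180), [208, 203, 202]), ((300, 90), [148, 149, 145]), ((250, 200), [149, 150, 147])]
side [((240, 190), [136, 152, 163]), ((215, 200), [77, 83, 88]), ((220, 230), [136, 152, 164]), ((248, 225), [133, 124, 111]), ((260, 155), [169, 157, 151]), ((250, 270), [135, 132, 124])]
```

View pics/c1.png

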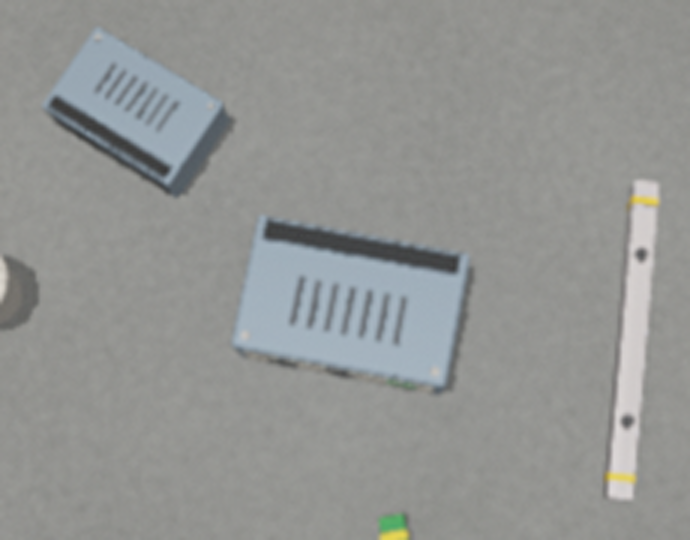

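The crop shows the large unit with its band on the upper edge (262..468, 216..254) and the rail's working face on its left edge, from (636,181) to (607,497). Next I'll check sizes and compute poses.

```bash
cat >> h.py <<'E'
def topmask(t,p=None,r=60):
    t=t.astype(int);m=((t[...,2]-t[...,0]>12)&(t[...,2]>150)).astype(np.uint8)
    if p is not None: m&=near("top",p,r).astype(np.uint8)
    m=cv2.morphologyEx(m,cv2.MORPH_OPEN,np.ones((2,2)))
    q=np.argwhere(m)[:,::-1].astype(np.int32);o=np.zeros_like(m);cv2.fillConvexPoly(o,cv2.convexHull(q),1);return o.astype(float)
def flat(p,m):
    "fit top face only"
    def f(d):
        P=box(np.array(p)+d*np.array([.02,.02,.15]));P=P[P[:,2]>.01]
        a=np.zeros((1536,2048),np.uint8);h=cv2.convexHull(np.float32(proj("top",P)))
        cv2.fillConvexPoly(a,np.int32(np.round((h+.5)*64-8)),255,shift=4)
        return np.abs(cv2.resize(a,(512,384),interpolation=cv2.INTER_AREA)/255.-m).sum()
    r=minimize(f,np.zeros(3),method="Nelder-Mead",options=dict(initial_simplex=np.r_[np.zeros((1,3)),np.eye(3)],xatol=.005,fatol=.5))
    return np.array(p)+r.x*np.array([.02,.02,.15]),r.fun
E
python3 - <<'E'
from h import *
c=lambda q:[[120+(a-1)/3,60+(b-1)/3] for a,b in q]
U=ground("top",c([(262,216),(468,254),(441,382),(237,342)]),.055);print(U,np.linalg.norm(U-np.roll(U,-1,0),axis=1),U.mean(0))
S=ground("top",c([(99,29),(226,103),(180,185),(45,98)]),.055);print("small at h=.055:",np.linalg.norm(S-np.roll(S,-1,0),axis=1))
R=ground("top",c([(636,181),(607,497),(632,498),(659,181)]),.025);print(R,np.linalg.norm(R-np.roll(R,-1,0),axis=1))
d=R[0]-R[1];print("rail mid",(R[0]+R[1])/2,"th",np.arctan2(d[1],d[0]))
t=camera("top");p,e=flat([.626,.038,1.57-.2],topmask(t,(.626,.038)));print(p,e)
for n in("top",):print(proj(n,box(p)).round(1).tolist())
E
```

```text
[[ 0.68965193  0.10022748]
 [ 0.65936614 -0.04197414]
 [ 0.57079247 -0.02113125]
 [ 0.6014304   0.11802968]] [0.14539095 0.09099297 0.14249367 0.08999976] [0.63031024 0.03878794]
small at h=.055: [0.11000727 0.06726091 0.1195083  0.06344943]
[[ 0.71771382 -0.16662933]
 [ 0.49097661 -0.13636563]
 [ 0.4898388  -0.15398929]
 [ 0.71752097 -0.18343573]] [0.22874801 0.01766034 0.22957844 0.0168075 ]
rail mid [ 0.60434522 -0.15149748] th -0.1326904974213498
[0.62624049 0.03839597 1.35394361] 66.32549019607842
[[275.9, 151.0], [277.2, 145.7], [267.7, 193.3], [268.5, 190.4], [209.1, 138.1], [206.4, 132.1], [200.1, 180.0], [196.8, 176.3]]
```

```bash
cat >> h.py <<'E'
from scipy.spatial.transform import Rotation as Ro
RM=np.array([.6043,-.1515]);RT=-.1327
RR=np.array([[np.cos(RT),-np.sin(RT)],[np.sin(RT),np.cos(RT)]])
def torail(w): return (np.array(w)[:2]-RM)@RR
def toworld(r): return RM+RR@np.array(r)
def state():
    o=robot.get_obs();R=Ro.from_quat(o["tool_rot"]).as_matrix()
    print("t",round(o["time"],2),"tcp",o["position"].round(4),"rail",torail(o["position"]).round(4),"y axis ang in rail",round(np.arctan2(R[1,1],R[0,1])-RT,3),"F",o["ft_force"].round(1),"q6",o["q"][5].round(2));return o,R
def move(tr,z):
    "tool-frame cm to reach rail point tr at height z"
    o,R=state();w=np.r_[toworld(tr),z];print("tool cm",((w-o["position"])@R*100).round(2))
E
python3 - <<'E'
from h import *
o,R=state();print(R.round(3));p=[.628,.038,1.358];print("unit rail",torail(p),p[2]-RT)
def up(a,b): return torail(p[:2])+Ro.from_euler('z',p[2]-RT).as_matrix()[:2,:2]@[a,b]
print(up(.105,-.03));move(up(.105,-.03),.15)
E
```

```text
t 0.25 tcp [ 0.2683 -0.5641  0.2331] rail [-0.2784 -0.4534] y axis ang in rail -0.994 F [-0.2 -0.2  0.5] q6 -0.18
[[-0.     0.429 -0.903]
 [ 0.001 -0.903 -0.429]
 [-1.    -0.001 -0.   ]]
unit rail [-0.00158128  0.19096973] 1.4907000000000001
[0.03672367 0.29323278]
t 0.25 tcp [ 0.2683 -0.5641  0.2331] rail [-0.2784 -0.4534] y axis ang in rail -0.994 F [-0.2 -0.2  0.5] q6 -0.18
tool cm [  8.37 -45.41 -67.12]
```

```bash
python3 -m inch '[[[0,0,0,0.115,0],[0,0,0,0.115,0],[0,0,0,0.115,0],[0,0,0,0.115,0],[0,0,0,0.115,0],[0,-2,-1,0,0],[0,-3.6,-1.5,0,0],[0,-3.6,-1.5,0,0]]]' 20
python3 -m inch '[[[0,-3.6,-1.5,0,0],[0,-3.6,-1.5,0,0],[0,-3.6,-1.5,0,0],[0,-3.6,-1.5,0,0],[0,-3.6,-1.5,0,0],[0,-3.6,-1.5,0,0],[0,-3.6,-1.5,0,0],[0,-3.6,-1.5,0,0]]]'
python3 -m inch '[[[0,-3.6,-1.5,0,0],[0,-3.6,-1.5,0,0],[0,-3.6,-1.5,0,0],[0,-3.6,-1.5,0,0],[0,-3.6,-1.5,0,0],[0,-3.6,-1.5,0,0]]]'
python3 -c "
from h import *
move([.0367,.293],.15)"
```

```text
time: 0.92
position: [0.3197, -0.4852, 0.2313]
tool_rot: [-0.704, 0.062, 0.705, 0.059]
ft_force: [0.6, -0.7, -0.1]
grip_width: 0.0416
time: 1.58
position: [0.4926, -0.2107, 0.23]
tool_rot: [0.704, -0.065, -0.704, -0.061]
ft_force: [1.0, 0.0, -0.2]
grip_width: 0.0008
time: 2.08
position: [0.6237, -0.0024, 0.2294]
tool_rot: [0.704, -0.065, -0.704, -0.061]
ft_force: [0.6, -0.6, 0.1]
grip_width: 0.0008
t 2.08 tcp [ 0.6237 -0.0024  0.2294] rail [-0.0005  0.1504] y axis ang in rail -1.616 F [ 0.6 -0.6  0.1] q6 1.57
tool cm [  7.86 -14.46  -3.06]
```

```bash
python3 -m inch '[[[0,-3.6,-0.9,-0.045,0],[0,-3.6,-0.9,0,0],[0,-3.6,-0.9,0,0],[0,-3.6,-0.9,0,0],[0,-2.5,-0.3,0,0],[3,0,0,0,0],[0,0,0,0,0]]]'
python3 -c "
from h import *
move([.0367,.293],.021)"
```

```text
time: 2.67
position: [0.6921, 0.1785, 0.1971]
tool_rot: [0.708, -0.043, -0.704, -0.042]
ft_force: [-1.8, 0.5, -2.2]
grip_width: 0.0006
t 2.67 tcp [0.6921 0.1785 0.1971] rail [0.0434 0.3387] y axis ang in rail -1.558 F [-1.8  0.5 -2.2] q6 1.79
tool cm [17.61  4.54  0.84]
```

```bash
python3 -m inch '[[[0,2,0.4,0,0],[0,2,0.4,0,0],[0,0,0,0,0]]]'
python3 -c "
from h import *
move([.0367,.297],.021)
cv2.imwrite('pics/t2.png',camera('top')[:,:,::-1])"
```

```text
time: 2.92
position: [0.6784, 0.141, 0.1965]
tool_rot: [0.707, -0.041, -0.705, -0.04]
ft_force: [0.3, -0.6, -0.5]
grip_width: 0.0002
t 2.92 tcp [0.6784 0.141  0.1965] rail [0.0347 0.2997] y axis ang in rail -1.554 F [ 0.3 -0.6 -0.5] q6 1.73
tool cm [17.55  0.25 -0.13]
```

View pics/t2.png

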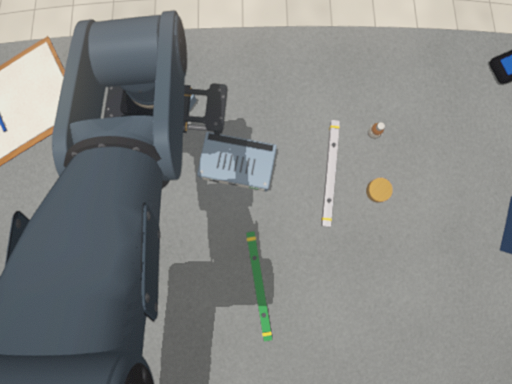

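The top view is largely hidden by the arm, with the gripper just left of the unit's far-left corner at (205,110). Descending now.

```bash
python3 -m inch '[[[3,0,0,0,0],[3,0,0,0,0],[3,0,0,0,0],[3,0,0,0,0],[2,0,0,0,0],[1,0,0,0,0],[0,0,0,0,0]]]'
python3 -c "
from h import *
move([.0367,.285],.021)
cv2.imwrite('pics/s2.png',camera('side')[150:350,60:330,::-1].repeat(2,0).repeat(2,1))"
```

```text
time: 3.55
position: [0.6892, 0.143, 0.0513]
tool_rot: [0.714, -0.041, -0.698, -0.045]
ft_force: [-0.4, 0.2, -0.2]
grip_width: 0.0005
t 3.55 tcp [0.6892 0.143  0.0513] rail [0.0452 0.3031] y axis ang in rail -1.56 F [-0.4  0.2 -0.2] q6 1.74
tool cm [3.   1.82 0.94]
```

View pics/s2.png

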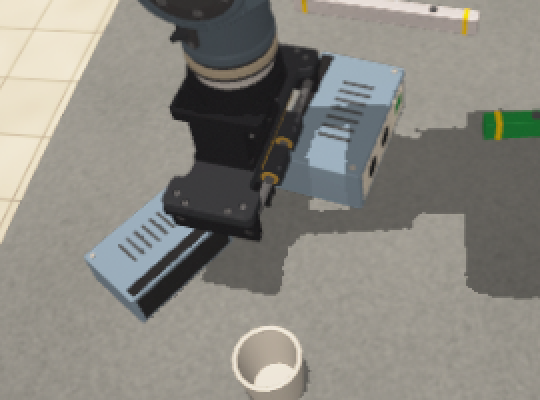

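The side view shows the finger just outside the unit's end face near the back corner, at crop (275,170); the gripper body is above the small unit. Lowering and starting the push.

```bash
python3 -m inch '[[[1.5,0,0.5,0,0],[1,0,0.4,0,0],[0.3,0.5,0,0,0],[0,0.7,0,0,0],[0,0.7,0,0,0]]]'
python3 -m inch '[[[0,1,0,0,0],[0,1,0,0,0],[0,1,0,0,0],[0,0,0,0,0]]]'
cat >> h.py <<'E'
def look(name,box_=(150,350,60,330)):
    a,b,c,d=box_;cv2.imwrite(f'pics/{name}.png',cv2.resize(camera('side')[a:b,c:d,::-1],None,fx=2,fy=2))
def sidefit(p0):
    "front/side silhouette fit using side cam blue pixels (partial)"
    s=camera("side").astype(int);return s
E
python3 -c "
from h import *
state();look('s3')"
```

```text
time: 4.02
position: [0.6853, 0.1265, 0.0312]
tool_rot: [0.719, -0.04, -0.692, -0.045]
ft_force: [-0.5, -0.8, 1.1]
grip_width: 0.0007
time: 4.35
position: [0.6878, 0.0958, 0.0357]
tool_rot: [0.725, -0.039, -0.686, -0.05]
ft_force: [0.2, -0.2, 0.6]
grip_width: 0.0005
t 4.35 tcp [0.6878 0.0958 0.0357] rail [0.05   0.2561] y axis ang in rail -1.564 F [ 0.2 -0.2  0.6] q6 1.66
```

View pics/s3.png

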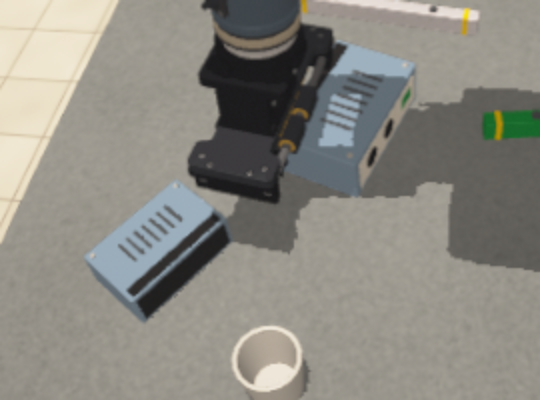

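```bash
cat >> h.py <<'E'
EX={"side":np.array([[103,275],[150,238],[178,262],[132,308]]),"top":np.array([[133,98],[152,68],[198,95],[180,126]])}
def track(p0,cams=("side","top"),dbg=None,v=1):
    D={}
    for n in cams:
        im=camera(n);s=cv2.GaussianBlur(im,(3,3),0).astype(float);r,b=s[...,0],s[...,2];br=s.sum(2)/3
        w=near(n,p0,60);e=np.zeros((384,512),np.uint8);cv2.fillConvexPoly(e,EX[n],1);w&=e==0
        D[n]=((b>1.10*r)&(br>70)&w,(b<1.03*r)&(br>40)&w,im)
    def polys(n,p):
        q=proj(n,box(p));C=-cv2.Rodrigues(CI[n]["rvec"])[0].T@CI[n]["tvec"]
        i=lambda a,b,h:a*4+b*2+h
        top=q[[i(0,0,1),i(1,0,1),i(1,1,1),i(0,1,1)]];return q,top
    sc=np.array([.02,.02,.15])
    def f(d):
        p=p0+d*sc;e=0;c,s_=np.cos(p[2]),np.sin(p[2])
        for n in cams:
            bl,tb,_=D[n];q,top=polys(n,p);C=-cv2.Rodrigues(CI[n]["rvec"])[0].T@CI[n]["tvec"]
            lx=(C[0]-p[0])*c+(C[1]-p[1])*s_
            pts=top
            if abs(lx)>.075:
                k=4 if lx>0 else 0;end=q[[k,k+1,k+2,k+3]];pts=np.r_[top,end]
            def ras(P):
                m=np.zeros((1536,2048),np.uint8);cv2.fillConvexPoly(m,np.int32(np.round((cv2.convexHull(np.float32(P))+.5)*64-8)),255,shift=4);return cv2.resize(m,(512,384),interpolation=cv2.INTER_AREA)/255.
            A=ras(pts);e+=((1-A)*bl).sum()+(A*tb).sum()
        return e
    p0=np.array(p0,float);best=None
    for a in(-1,0,1):
        x0=np.array([0,0,a*1.5]);r=minimize(f,x0,method="Nelder-Mead",options=dict(initial_simplex=x0+np.r_[np.zeros((1,3)),np.eye(3)],xatol=.004,fatol=.3))
        if best is None or r.fun<best.fun:best=r
    p=p0+best.x*sc;rl=torail(p);th=p[2]-RT
    if v:print("unit world",p.round(4).tolist(),"rail",rl.round(4),"ang",round(th,3),"cost",round(best.fun,1))
    if dbg:
        o=[]
        for n in cams:
            im=cv2.resize(D[n][2],None,fx=2,fy=2)
            q,top=polys(n,p)
            for Q in (top,q[[0,4,6,2]]):cv2.polylines(im,[np.int32(Q*2)],True,(255,0,0))
            u=np.int32(proj(n,[[p[0],p[1],.03]])[0]*2);o.append(im[max(u[1]-150,0):,max(u[0]-180,0):][:300,:360])
        h=min(x.shape[0] for x in o);cv2.imwrite(dbg,np.hstack([x[:h] for x in o])[:,:,::-1])
    return p
def rel(p,z=None):
    "tcp in unit frame"
    o=robot.get_obs();d=o["position"][:2]-p[:2];c,s=np.cos(p[2]),np.sin(p[2]);R=Ro.from_quat(o["tool_rot"]).as_matrix()
    print("t",round(o["time"],2),"tcp in unit mm",(1000*np.array([c*d[0]+s*d[1],-s*d[0]+c*d[1]])).round(1),"z",round(o["position"][2],4),"rail",torail(o["position"]).round(4),"toolx",R[:,0].round(3),"F",o["ft_force"].round(1))
E
python3 -c "
from h import *
p=track([.63,.02,1.2],dbg='pics/d1.png');rel(p);p=track([.63,.02,1.2],cams=('side',));p=track([.63,.02,1.2],cams=('top',))"
```

```text
unit world [0.6251, 0.0222, 1.2267] rail [-0.0023  0.1749] ang 1.359 cost 2088.2
t 4.5 tcp in unit mm [ 91.1 -33.1] z 0.0353 rail [0.0491 0.2571] toolx [ 0.054  0.012 -0.998] F [ 0.6  0.3 -0. ]
unit world [0.6311, 0.0171, 1.1457] rail [0.0043 0.1707] ang 1.278 cost 733.3
unit world [0.6248, 0.0233, 1.2442] rail [-0.0028  0.176 ] ang 1.377 cost 1266.6
```

View pics/d1.png

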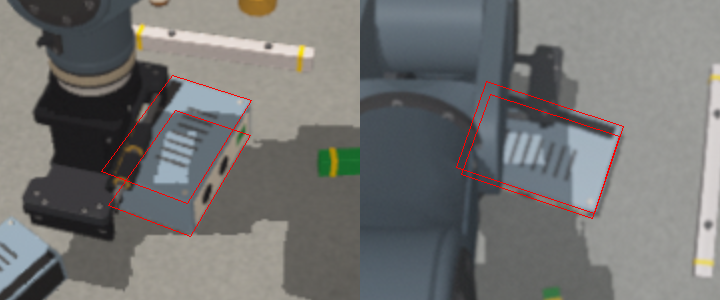

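The fit sits right on the unit. Its angle is 1.36 rad off, 175 mm from the rail. Continuing the end push.

```bash
python3 -m inch '[[[0.6,0.8,0,0,0],[0.4,0.8,0.1,0,0],[0,0.8,0.1,0,0],[0,0.8,0.1,0,0],[0,0.8,0.1,0,0],[0,0,0,0,0]]]'
python3 -c "
from h import *
p=track([.63,-.01,.95],dbg='pics/d2.png');rel(p)"
```

```text
time: 5.1
position: [0.6926, 0.076, 0.0342]
tool_rot: [0.736, -0.03, -0.673, -0.06]
ft_force: [-0.5, 0.2, -0.2]
grip_width: 0.0005
unit world [0.6229, 0.0079, 1.0682] rail [-0.0026  0.1604] ang 1.201 cost 2512.4
t 5.2 tcp in unit mm [ 93.  -27.4] z 0.0339 rail [0.0565 0.2373] toolx [ 0.089  0.036 -0.995] F [-0.8  0.5  0. ]
```

```bash
python3 -m inch '[[[1,1.5,0.6,0,0],[0.6,1.5,0.6,0,0],[0.3,1.5,0.5,0,0]]]'
python3 -c "
from h import *
p=track([.62,-.01,.95],dbg='pics/d2.png');rel(p)"
```

```text
time: 5.45
position: [0.6977, 0.0515, 0.0306]
tool_rot: [0.756, -0.024, -0.65, -0.071]
ft_force: [4.8, 8.3, 4.6]
grip_width: 0.0008
unit world [0.6164, -0.0044, 0.8444] rail [-0.0074  0.1474] ang 0.977 cost 4816.0
t 5.55 tcp in unit mm [ 93.3 -25.2] z 0.0301 rail [0.0657 0.2106] toolx [ 0.151  0.053 -0.987] F [ 7.   7.8 11.2]
```

```bash
python3 -m inch '[[[0,-2,0,0,0],[-3,-1,0,0,0],[-3,0,0,0,0],[-3,0,0,0,0],[0,0,0,0,0]]]'
python3 -c "
from h import *
p=track([.62,-.01,.95],dbg='pics/d2.png');rel(p);o=robot.get_obs();print(o['q'],o['joint_velocities'])"
```

```text
time: 5.97
position: [0.687, 0.0751, 0.1233]
tool_rot: [0.754, -0.025, -0.652, -0.069]
ft_force: [1.5, -1.3, 0.8]
grip_width: 0.0008
unit world [0.6147, -0.0054, 0.8779] rail [-0.009   0.1462] ang 1.011 cost 2355.3
t 6.07 tcp in unit mm [106.4  -2.2] z 0.1186 rail [0.0494 0.2351] toolx [ 0.14   0.052 -0.989] F [-0.4  0.3 -0.8]
[-0.08030402  0.69692263  1.47404747  0.08547665  0.83611609  1.57178855] [-0.0055512   0.04400058  0.02615064  0.00114492 -0.00383977 -0.00235034]
```

View pics/d2.png

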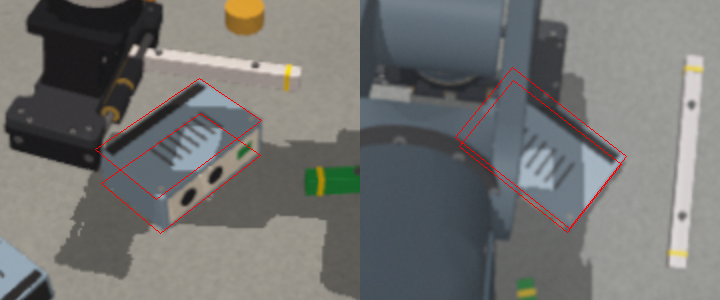

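Fit checks out again (unit 58° off, 146 mm out). The tool has tilted outward a bit under load, so the next push will be on the front face near its far end, which loads it the other way.

```bash
python3 -c "
from h import *
move([-.046,.245],.11);move([-.046,.245],.03)"
```

```text
t 6.07 tcp [0.6844 0.075  0.1186] rail [0.0494 0.2351] y axis ang in rail -1.568 F [-0.4  0.3 -0.8] q6 1.57
tool cm [-0.34 -0.96  9.58]
t 6.07 tcp [0.6844 0.075  0.1186] rail [0.0494 0.2351] y axis ang in rail -1.568 F [-0.4  0.3 -0.8] q6 1.57
tool cm [ 7.57 -0.39 10.63]
```

```bash
python3 -m inch '[[[0,-0.4,3.5,0,0],[0,-0.4,3.5,0,0],[0,-0.2,2.5,0,0],[0,0,0,0,0]]]'
python3 -c "
from h import *
move([-.046,.245],.03);rel(track([.615,-.0055,.878],v=1))"
```

```text
time: 6.4
position: [0.5865, 0.097, 0.1005]
tool_rot: [0.749, -0.027, -0.658, -0.069]
ft_force: [-1.4, -0.3, 0.3]
grip_width: 0.0003
t 6.4 tcp [0.5865 0.097  0.1005] rail [-0.0505  0.244 ] y axis ang in rail -1.57 F [-1.4 -0.3  0.3] q6 1.58
tool cm [7.04 0.38 0.42]
unit world [0.6123, -0.0038, 0.9268] rail [-0.0116  0.1474] ang 1.06 cost 3134.8
t 6.5 tcp in unit mm [68.1 75.5] z 0.1019 rail [-0.0441  0.2437] toolx [ 0.141  0.05  -0.989] F [ 0.7 -0.1  0.3]
```

```bash
python3 -m inch '[[[3,0,0.8,0,0],[3,0,0.4,0,0],[1,0,0,0,0],[0,0,0,0,0]]]'
python3 -c "
from h import *
rel(track([.615,-.0055,.878],v=1))"
```

```text
time: 6.83
position: [0.5999, 0.0992, 0.0293]
tool_rot: [0.756, -0.028, -0.65, -0.069]
ft_force: [-0.1, -0.3, 0.1]
grip_width: 0.0006
unit world [0.612, -0.0041, 0.9305] rail [-0.0119  0.1471] ang 1.063 cost 2866.5
t 6.93 tcp in unit mm [76.  70.9] z 0.0312 rail [-0.0369  0.248 ] toolx [ 0.156  0.048 -0.987] F [-0.4  0.5  0.4]
```

```bash
python3 -m inch '[[[0.3,1.4,0.9,0,0],[0.2,0.4,-0.9,0,0],[0.2,0.6,-1.2,0,0],[0.2,0.6,-1.2,0,0],[0.2,0.6,-1.2,0,0],[0,0,0,0,0]]]'
python3 -c "
from h import *
rel(track([.615,-.0055,.878],v=1,dbg='pics/d3.png'))"
```

```text
time: 7.43
position: [0.632, 0.0627, 0.0289]
tool_rot: [0.754, -0.025, -0.652, -0.072]
ft_force: [0.7, -0.7, 0.2]
grip_width: 0.0007
unit world [0.6169, -0.0087, 0.5909] rail [-0.0064  0.1432] ang 0.724 cost 3009.6
t 7.53 tcp in unit mm [51.4 52. ] z 0.0288 rail [-0.0023  0.2163] toolx [ 0.148  0.056 -0.987] F [-0.8 -0.5  0.3]
```

View pics/d3.png

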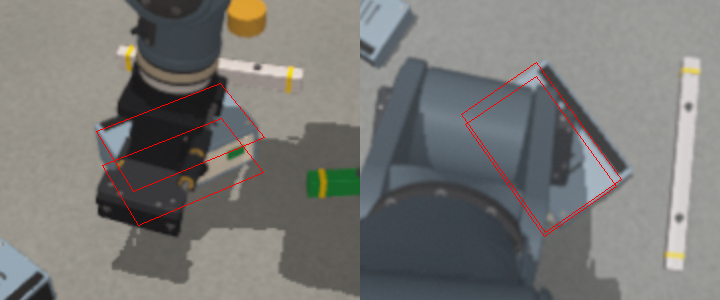

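```bash
sed -i 's/D\[n\]=((b>1.10\*r)&(br>70)&w/D[n]=((b>1.10*r)\&(br>(135 if n=="top" else 90))\&w/' h.py; grep -n "135 if" h.py
python3 -c "
from h import *
g=[.617,-.012,.63]
p=track(g);rel(p);track(g,cams=('side',));track(g,cams=('top',))
s=camera('side');t=camera('top')
print('arm/side',s[135:140,240].tolist()[:2]);import numpy as np
u=proj('top',box(p));print(u.round())
for x,y in((200,130),(225,150),(215,110),(250,150)):print(x,y,t[y,x])"
```

```text
67:        D[n]=((b>1.10*r)&(br>(135 if n=="top" else 90))&w,(b<1.03*r)&(br>40)&w,im)
unit world [0.6174, -0.0108, 0.6073] rail [-0.0056  0.1412] ang 0.74 cost 690.9
t 7.63 tcp in unit mm [52.3 54. ] z 0.0283 rail [-0.0034  0.2164] toolx [ 0.146  0.056 -0.988] F [-0.7  0.2 -0.4]
unit world [0.6245, -0.0246, 0.5515] rail [0.0033 0.1284] ang 0.684 cost 483.1
unit world [0.6167, -0.0085, 0.6041] rail [-0.0066  0.1434] ang 0.737 cost 84.6
arm/side [[61, 67, 72], [61, 67, 72]]
[[299. 184.]
 [301. 180.]
 [263. 210.]
 [264. 208.]
 [258. 129.]
 [258. 123.]
 [223. 154.]
 [221. 149.]]
200 130 [67 74 77]
225 150 [107 120 129]
215 110 [155 155 152]
250 150 [101 112 122]
```

```bash
python3 -m inch '[[[0.2,0.8,-1.2,0,0],[0.2,0.8,-1.1,0,0],[0.2,0.9,-1,0,0],[0.2,1,-0.9,0,0],[0,0,0,0,0]]]'
python3 -c "
from h import *
rel(track([.625,-.025,.35]))"
python3 -m inch '[[[0,-2,1,0,0],[-3,-2,0,0,0],[-3,-3.5,0,0,0],[-3,-3.5,0,0,0],[0,-3.5,0,0,0],[0,-3.5,0,0,0],[0,-3.5,0,0,0],[0,0,0,0,0]]]'
python3 -c "
from h import *
rel(track([.625,-.025,.35],dbg='pics/d4.png'))"
```

```text
time: 8.25
position: [0.654, 0.0426, 0.0277]
tool_rot: [0.744, -0.016, -0.664, -0.08]
ft_force: [1.5, 0.2, -0.3]
grip_width: 0.0005
unit world [0.6314, -0.0359, 0.3163] rail [0.0116 0.1182] ang 0.449 cost 495.0
t 8.35 tcp in unit mm [45.1 67.5] z 0.0269 rail [0.0229 0.1986] toolx [ 0.118  0.081 -0.99 ] F [-0.6  0.2  0.3]
time: 9.02
position: [0.6611, 0.2491, 0.1338]
tool_rot: [0.743, -0.021, -0.664, -0.081]
ft_force: [0.0, 0.1, 0.1]
grip_width: 0.0004
unit world [0.6313, -0.0356, 0.3193] rail [0.0114 0.1185] ang 0.452 cost 600.9
t 9.12 tcp in unit mm [115.  256.8] z 0.1323 rail [0.0027 0.3997] toolx [ 0.112  0.074 -0.991] F [-0.  -0.3  0.1]
```

View pics/d4.png

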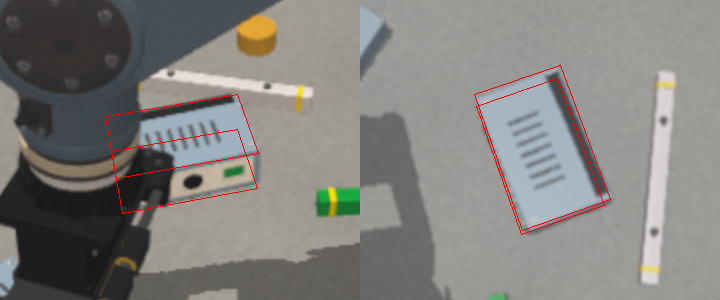

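```bash
python3 -c "
from h import *
move([.034,.25],.10);move([.036,.245],.03)"
```

```text
t 9.12 tcp [0.6599 0.2443 0.1323] rail [0.0027 0.3997] y axis ang in rail -1.581 F [-0.  -0.3  0.1] q6 1.85
tool cm [ 2.2  15.16 -3.07]
t 9.12 tcp [0.6599 0.2443 0.1323] rail [0.0027 0.3997] y axis ang in rail -1.581 F [-0.  -0.3  0.1] q6 1.85
tool cm [ 9.11 16.29 -2.58]
```

```bash
python3 -m inch '[[[0,3.5,-0.6,0,0],[0,3.5,-0.6,0,0],[0,3.5,-0.6,0,0],[0,3.5,-0.6,0,0],[3,0,-0.2,0,0],[3,0,0,0,0],[2.5,0,0,0,0],[0,0,0,0,0]]]'
python3 -c "
from h import *
rel([.6313,-.0356,.319])"
```

```text
time: 9.78
position: [0.6719, 0.088, 0.0314]
tool_rot: [0.74, -0.029, -0.667, -0.082]
ft_force: [-1.4, 0.6, -0.4]
grip_width: 0.0007
t 9.78 tcp in unit mm [ 77.3 104.6] z 0.0314 rail [0.0353 0.2463] toolx [ 0.109  0.067 -0.992] F [-1.4  0.6 -0.4]
```

```bash
python3 -m inch '[[[0.2,2.5,-0.6,0,0],[0.1,1.5,-0.2,0,0],[0.1,1.2,-0.2,0,0],[0.1,1.3,-0.2,0,0],[0.1,1.3,-0.2,0,0],[0,0,0,0,0]]]'
python3 -c "
from h import *
rel(track([.6313,-.045,.2]))"
```

```text
time: 10.28
position: [0.6783, 0.008, 0.0249]
tool_rot: [0.743, -0.028, -0.663, -0.088]
ft_force: [0.1, 0.6, -0.0]
grip_width: 0.0007
unit world [0.6228, -0.0612, 0.0669] rail [0.0064 0.0919] ang 0.2 cost 453.8
t 10.38 tcp in unit mm [59.2 66.7] z 0.0246 rail [0.0512 0.169 ] toolx [ 0.119  0.075 -0.99 ] F [-0.3  0.2  0.4]
```

```bash
python3 -m inch '[[[0.1,1.2,-0.3,0,0],[0,1,-0.2,0,0],[0,0,0,0,0]]]'
python3 -c "
from h import *
rel(track([.623,-.066,.0]))"
python3 -m inch '[[[0,-2.5,0,0,0],[0,-3.5,0,0,0],[-2,-3.5,0,0,0],[-3,-3.5,0,0,0],[-3,-3.5,0,0,0],[0,-3.5,0,0,0],[0,-3,0,0,0],[0,0,0,0,0]]]'
python3 -c "
from h import *
rel(track([.623,-.066,-.03],dbg='pics/d5.png'))"
```

```text
time: 10.63
position: [0.6801, -0.0099, 0.0245]
tool_rot: [0.744, -0.026, -0.662, -0.089]
ft_force: [-0.5, -0.0, -0.1]
grip_width: 0.0004
unit world [0.617, -0.0682, 0.0417] rail [0.0016 0.0842] ang 0.174 cost 482.2
t 10.73 tcp in unit mm [64.6 56.3] z 0.0241 rail [0.0554 0.1509] toolx [ 0.121  0.08  -0.989] F [-0.   0.4 -0.3]
time: 11.4
position: [0.7011, 0.2126, 0.1227]
tool_rot: [0.739, -0.029, -0.668, -0.09]
ft_force: [0.1, -0.1, 0.8]
grip_width: 0.0004
unit world [0.6181, -0.0708, 0.0423] rail [0.003  0.0818] ang 0.175 cost 504.8
t 11.5 tcp in unit mm [ 93.1 275.1] z 0.1206 rail [0.0468 0.369 ] toolx [ 0.102  0.073 -0.992] F [ 0.5 -1.9  0.9]
```

View pics/d5.png

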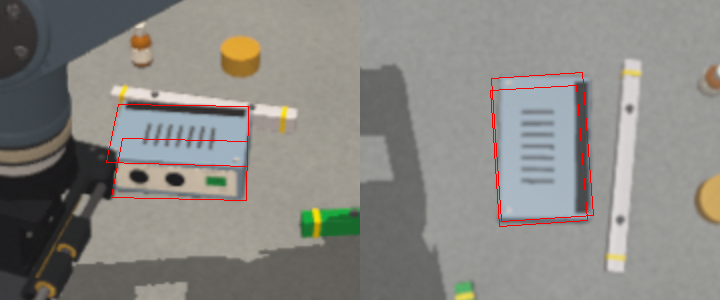

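Visual reading: back edge (588,82)–(591,214) against rail (625,62)–(608,271) gives about 6° out, so the fit overstated it. Switching to a full-silhouette mask for clear views.

```bash
cat >> h.py <<'E'
def clear(p0):
    t=cv2.GaussianBlur(camera("top"),(3,3),0).astype(float);r,b=t[...,0],t[...,2]
    m=((b>1.02*r)&near("top",p0,46)).astype(np.uint8);m=cv2.morphologyEx(m,cv2.MORPH_OPEN,np.ones((3,3)))
    n,l,st,_=cv2.connectedComponentsWithStats(m);k=1+np.argmax(st[1:,4]);q=np.argwhere(l==k)[:,::-1].astype(np.int32)
    o=np.zeros_like(m);cv2.fillConvexPoly(o,cv2.convexHull(q),1)
    p,e=fit({"top":o.astype(float)},p0);rl=torail(p);a=p[2]-RT
    bk=[rl+np.array([np.cos(a)*x+np.sin(a)*.0475,np.sin(a)*x-np.cos(a)*.0475]) for x in(-.07,.07)]
    print("CLEAR world",p.round(4).tolist(),"rail",rl.round(4),"ang",a.round(3),"cost",round(e,1),"area",st[k,4],"minrect",cv2.minAreaRect(q),"back L,R",np.round(bk,4).tolist());return p
E
python3 -c "
from h import *
rel(clear([.618,-.0708,-.02]))
t=camera('top');m=((t.astype(int).min(2)>185)&(np.mgrid[:384,:512][1]>280)&(np.mgrid[:384,:512][0]>100)).astype(np.uint8)
n,l,s,c=cv2.connectedComponentsWithStats(m);k=1+np.argmax(s[1:,4]);q=np.argwhere(l==k)[:,::-1].astype(np.float32);print(s[k],cv2.minAreaRect(q));b=cv2.boxPoints(cv2.minAreaRect(q));print(b)
def g(d):return 0
o=np.zeros((384,512));o[l==k]=1;o=cv2.morphologyEx(o,cv2.MORPH_CLOSE,np.ones((3,3)))
h=np.zeros((384,512),np.uint8);cv2.fillConvexPoly(h,cv2.convexHull(q.astype(np.int32)),1)
p,e=fit({'top':h.astype(float)},[RM[0],RM[1],RT],L=.218,W=.018,H=.025,y0=-.018);print('rail fit (white part)',p,e)"
```

```text
CLEAR world [0.6192, -0.0739, -0.0186] rail [0.0045 0.0789] ang 0.114 cost 148.4 area 3517 minrect ((291.0, 164.5), (75.0, 48.0), 90.0) back L,R [[-0.0597, 0.0238], [0.0794, 0.0397]]
t 11.55 tcp in unit mm [ 74.8 281.7] z 0.1199 rail [0.0467 0.3674] toolx [ 0.101  0.073 -0.992] F [ 0.8 -0.2 -0.8]
[324 128  15  90 658] ((330.9959411621094, 172.54510498046875), (7.876609802246094, 89.08716583251953), 5.19442892074585)
[[323.04105 216.54921]
 [331.1066  127.82789]
 [338.95084 128.541  ]
 [330.88528 217.26233]]
rail fit (white part) [ 0.61431419 -0.15458747 -0.14562905] 261.7725490196078
```

```bash
python3 -m inch '[[[0,3.5,-0.3,0,0],[0,3.5,-0.3,0,0],[0,3.5,-0.3,0,0],[0,3.5,-0.3,0,0],[0,2.5,-0.2,0,0],[3,0,0,0,0],[3,0,0,0,0],[2.5,0,0,0,0]]]'
python3 -c "
from h import *
move([.066,.152],.026);"
```

```text
time: 12.27
position: [0.6908, 0.0231, 0.0195]
tool_rot: [0.736, -0.04, -0.669, -0.094]
ft_force: [0.3, 0.4, 0.2]
grip_width: 0.0006
t 12.27 tcp [0.6908 0.0231 0.0195] rail [0.0626 0.1845] y axis ang in rail -1.625 F [0.3 0.4 0.2] q6 1.51
tool cm [-0.87  3.16 -0.59]
```

```bash
python3 -m inch '[[[-0.3,1.8,-0.5,0,0],[-0.2,1.3,-0.2,0,0],[0,1,0,0,0],[0,0.9,0,0,0],[0,0,0,0,0]]]'
python3 -c "
from h import *
state()"
python3 -m inch '[[[0,-2.5,0,0,0],[0,-3.5,0,0,0],[-2,-3.5,0,0,0],[-3,-3.5,0,0,0],[-3,-3.5,0,0,0],[0,-3.5,0,0,0],[0,-3,0,0,0],[0,0,0,0,0]]]'
python3 -c "
from h import *
rel(clear([.617,-.08,-.08]))"
```

```text
time: 12.68
position: [0.687, -0.0338, 0.0147]
tool_rot: [0.735, -0.043, -0.669, -0.102]
ft_force: [-0.2, 2.3, -0.5]
grip_width: 0.0005
t 12.68 tcp [ 0.687  -0.0338  0.0147] rail [0.0664 0.1276] y axis ang in rail -1.641 F [-0.2  2.3 -0.5] q6 1.42
time: 13.35
position: [0.7251, 0.1749, 0.1173]
tool_rot: [0.732, -0.053, -0.671, -0.109]
ft_force: [0.1, -0.1, 0.5]
grip_width: 0.0008
CLEAR world [0.6122, -0.0863, -0.2005] rail [-0.0008  0.0657] ang -0.068 cost 200.9 area 3539 minrect ((297.22064208984375, 168.02659606933594), (48.20222091674805, 75.09032440185547), 10.954063415527344) back L,R [[-0.0739, 0.0231], [0.0658, 0.0136]]
t 13.4 tcp in unit mm [ 58.2 275.7] z 0.1164 rail [0.0759 0.3368] toolx [ 0.092  0.068 -0.993] F [-0.1 -0.3 -1. ]
```

```bash
python3 -m inch '[[[0,2,0.8,-0.09,0],[0,3.2,2.3,0,0],[0,3.2,2.3,0,0],[0,3,2.3,0,0],[0,1.8,1.5,0,0],[0,0,0,0,0]]]'
python3 -c "
from h import *
move([-.012,.18],.03);move([-.012,.12],.03)"
```

```text
time: 13.9
position: [0.6046, 0.0447, 0.0952]
tool_rot: [0.733, -0.024, -0.676, -0.073]
ft_force: [-0.0, 0.0, -0.7]
grip_width: 0.0005
t 13.9 tcp [0.6046 0.0447 0.0952] rail [-0.0257  0.1945] y axis ang in rail -1.572 F [-0.   0.  -0.7] q6 1.48
tool cm [ 6.48  1.94 -0.88]
t 13.9 tcp [0.6046 0.0447 0.0952] rail [-0.0257  0.1945] y axis ang in rail -1.572 F [-0.   0.  -0.7] q6 1.48
tool cm [ 6.03  7.92 -0.92]
```

```bash
python3 -m inch '[[[3,0,-0.3,0,0],[2.5,0,-0.2,0,0],[0.5,1.5,-0.2,0,0],[0,2,0,0,0],[0,1,0,0,0],[0,0.8,0,0,0],[0,0,0,0,0]]]'
python3 -c "
from h import *
state();rel(track([.61,-.09,-.17]))"
```

```text
time: 14.48
position: [0.6056, -0.0174, 0.0291]
tool_rot: [0.731, -0.029, -0.677, -0.078]
ft_force: [0.2, 0.6, -0.4]
grip_width: 0.0002
t 14.48 tcp [ 0.6056 -0.0174  0.0291] rail [-0.0164  0.1331] y axis ang in rail -1.587 F [ 0.2  0.6 -0.4] q6 1.36
unit world [0.6117, -0.0915, -0.1548] rail [-0.0006  0.0605] ang -0.022 cost 598.4
t 14.58 tcp in unit mm [-17.4  73.8] z 0.0295 rail [-0.0164  0.1346] toolx [ 0.082  0.062 -0.995] F [-1.  -0.   0.6]
```

Continuing towards the rail, watching the force.

```bash
python3 -m inch '[[[0,1,-0.1,0,0],[0,0.8,-0.1,0,0],[0,0.7,0,0,0]]]'
python3 -m inch '[[[0,0.7,0,0,0],[0,0.7,0,0,0]]]'
python3 -c "
from h import *
state();rel(track([.608,-.1,-.13]))"
```

```text
time: 14.83
position: [0.6016, -0.0325, 0.0292]
tool_rot: [0.729, -0.025, -0.679, -0.082]
ft_force: [-0.1, 10.2, 2.7]
grip_width: 0.0007
time: 15.0
position: [0.5984, -0.0394, 0.0293]
tool_rot: [0.728, -0.022, -0.68, -0.085]
ft_force: [7.5, 22.6, 4.7]
grip_width: 0.0004
t 15.0 tcp [ 0.5984 -0.0394  0.0293] rail [-0.0207  0.1104] y axis ang in rail -1.587 F [ 7.5 22.6  4.7] q6 1.29
unit world [0.608, -0.1113, 0.0283] rail [-0.0017  0.0403] ang 0.161 cost 742.1
t 15.1 tcp in unit mm [-7.  72.2] z 0.0294 rail [-0.0201  0.1105] toolx [ 0.075  0.084 -0.994] F [ 3.2 10.9  0.1]
```

```bash
python3 -m inch '[[[0,0.9,-0.3,0,0],[0,0.9,-0.3,0,0]]]'
python3 -m inch '[[[0,-1.5,0,0,0],[0,-3.5,0,0,0],[-2,-3.5,0,0,0],[-3,-3.5,0,0,0],[-3,-3.5,0,0,0],[0,-3.5,0,0,0],[0,-3,0,0,0],[0,0,0,0,0]]]'
python3 -c "
from h import *
p=clear([.606,-.105,-.13]);rel(p);track(p)
c=lambda n:cv2.imwrite
t=cv2.resize(camera('top')[100:240,240:400],None,fx=4.5,fy=4.5,interpolation=cv2.INTER_CUBIC);s=camera('side')
cv2.imwrite('pics/f1.png',cv2.resize(camera('top')[110:235,260:350],None,fx=4.5,fy=4.5,interpolation=cv2.INTER_CUBIC)[:,:,::-1])
a=cv2.imread('pics/f1.png');b=cv2.resize(s[130:230,195:310,::-1],None,fx=3.4,fy=3.4,interpolation=cv2.INTER_CUBIC)
H=max(a.shape[0],b.shape[0]);pad=lambda i:cv2.copyMakeBorder(i,0,H-i.shape[0],0,0,0);cv2.imwrite('pics/f1.png',np.hstack([pad(a),pad(b)]))"
```

```text
time: 15.27
position: [0.5992, -0.0395, 0.0297]
tool_rot: [0.724, -0.015, -0.683, -0.097]
ft_force: [4.0, 32.5, 5.5]
grip_width: 0.0005
time: 15.93
position: [0.6296, 0.1774, 0.1391]
tool_rot: [0.726, -0.01, -0.681, -0.097]
ft_force: [0.6, 0.2, 0.6]
grip_width: 0.0006
CLEAR world [0.6113, -0.1039, -0.118] rail [0.0006 0.0481] ang 0.015 cost 174.5 area 3489 minrect ((305.9906005859375, 168.21697998046875), (48.48922348022461, 75.1697769165039), 5.856013774871826) back L,R [[-0.0687, -0.0004], [0.0713, 0.0017]]
t 15.98 tcp in unit mm [-15.4 279.5] z 0.1384 rail [-0.0189  0.3274] toolx [ 0.071  0.117 -0.991] F [0.  0.1 0.1]
unit world [0.611, -0.0974, 0.0297] rail [-0.0005  0.0545] ang 0.162 cost 917.4
```

View pics/f1.png

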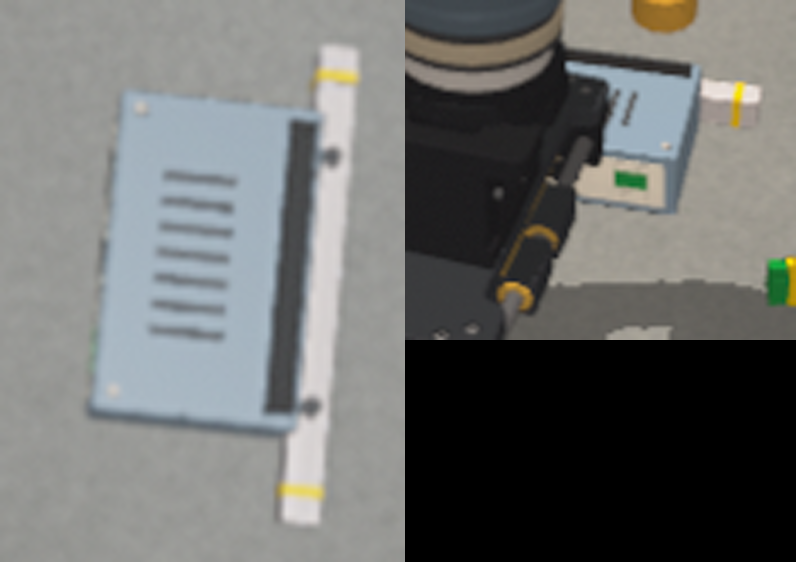

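The unit is parallel to the rail, lies against it, and sits between the two marks. The arm is clear. Handing in.

```bash
python3 -c "
from h import *
o=robot.get_obs();print(o['time'],abs(o['joint_velocities']).max());print(robot.hand_in())"
```

```text
16.2333 0.008871189534194426
the job is handed in; nothing more can be done
None
```

I turned the power unit through about 85° and pushed it flush against the aluminium rail. The job is handed in at about 16 s of the 67 s allowed. I pushed first on the unit's end face near the back corner, then three times on the front near its far end. The last push, slightly off the middle of the front, took it to the rail.

**Squaring before contact:** The last measurement on the way showed the unit about 4° out of square. Both ends of its back were still about 14 and 23 mm clear of the rail.

**Final check from the top camera:**
- **Angle:** the fit gave 0.015 rad, and the edges in the picture agreed to well under 1°.
- **Back ends:** −0.4 mm and +1.7 mm from the rail's working face.
- **Middle of the unit:** 0.6 mm from the rail's middle, so it stands between the marks.
- **Arm and forces:** the arm was clear of everything. The highest force I read on the tool was about 33 N.

**What disagreed or was not checked:**
- My rougher two-camera fit gave 0.16 rad and 54 mm at the end, when square and flush would be 0 rad and 47.5 mm. It had already read too high at the previous clear view, and the final picture contradicts it, so I discarded it.
- The tool tilted by up to about 9° while pushing, which did no visible harm.
- I did not re-measure the bottle, tin and cup at the end; no push went near them.

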